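Stow the narrow plug and snap the sliding lid home

ROBOT

A 7-joint arm with a two-finger parallel gripper is mounted at the origin on a cart in front of the work surface, level with it; the furniture and walls round the work are solid. World frame = base frame: x ahead of the robot, y to its left, z up, the work surface at z = 0. Lengths are in m, angles in rad, forces in N, time in s.
With the tool pointing down it reaches from about 0.425 to 0.95 m from the base axis. Payload 4.7 kg.
Tool frame: the origin (TCP) lies midway between the tips of the shut fingers; the grasp point (between the pads) lies 19 mm behind it; z points along the fingers, y is the line along which they close (so a half turn about z gives the same grasp; the last joint's range is limited). The gripper opens to 87 mm and grips with 3 to 60 N. Pads are 19 mm wide; open, the fingers measure 117 mm over their backs; the gripper's body (75 mm by 190 mm) begins 51 mm behind the grasp point.
Start: joints at [1.102, 0.469, -0.049, 1.532, 0.024, 1.141, -0.082], TCP at [0.287, -0.611, 0.186] pointing down, gripper open.
Joint ranges: [-2.59, 2.59], [-0.33, 1.99], [-1.39, 1.29], [0.1, 2.45], [-1.04, 4.18], [0.21, 1.99], [-2.66, 2.66]. Speed limits (rad/s): [2.57, 2.57, 3.14, 3.14, 3.14, 3.14, 3.14].

INTERFACE

Orientations are given as a unit quaternion [w, x, y, z].
In Python, from workcell import manip gives the robot as it stands. The module is installed in compiled form; this text tells all that it offers. Calls block until the motion is done:
- manip.move_pose(position, orientation): joint-space move of the TCP to a pose.
- manip.move_straight(position, rate=0.15, orientation=None, until_force=None): straight line of the TCP; orientation=None keeps the orientation; rate is the mean speed in m/s. With until_force (N) it stops when the force on the tool has changed by that much, and returns True; else False.
- manip.goto_joints(angles): joint-space move.
- manip.gripper_to(opening, strength=None): finger opening in m; strength is the grip in N (None keeps the last); returns when the fingers have stopped.
- manip.dwell(seconds).
- manip.solve_ik(position, orientation): joint angles nearest the present ones, or None.
- manip.read_state(): the state.
- manip.grab_frame(name): name is "scene" or "top" or "wrist"; returns (picture, depth): 384x512x3 uint8, red, green, blue; 384x512 float32, m along the optical axis (not along the pixel's ray), 0 where there is no reading.
- manip.camera_info(name): a dict with "camera_matrix" (3x3 intrinsics, pixels), "D" ([k1, k2, p1, p2, k3] as OpenCV has them; the pictures are not rectified), "extrinsics" (4x4, takes a point from camera to world coordinates). Camera axes: x right, y down, z forward; pixel columns grow to the right and rows downward; lengths in m; the calibration is good to about 2 mm. A picture is of the moment at which its call begins: read the wrist's pose just before it. camera_info takes no time and is no camera call; for the wrist camera it gives the pose at the moment of the call.
A pose or a line that the arm cannot do raises manip.PlanningError and nothing moves.
- manip.job_done(): hands the job in; it is judged then, once.
The state is a dict: "t": time; "joint_pos": joint angles; "joint_vel": joint speeds; "tau": joint torques, N m; "tcp_pos": TCP position; "orientation": TCP orientation; "force": force on the tool from outside, world axes, zero at the start; "ft_torque": the same for the moment, N m; "opening": finger opening in m; "grasp_force": force on a finger pad.
Only numpy, scipy, OpenCV 4.12 (cv2) and the standard library are available. Lean on these libraries where they do the work, as an engineer would, in place of code of your own. Each camera call takes 0.05 s, during which the arm holds its last target. There are 200 camera calls.

TASK

Put the narrow plug into the open end of the slide-top box, then slide the lid along its channel and over the small sprung ridge until it snaps fully home against the stop block, the ridge up in the lid's slot. Push gently, with no more than about 18 N, and do not ram the stop; leave the other plugs and the label roll where they are.

Things in the scene. Friction and masses are not known exactly. Their poses are not given: they have to be found in the camera images.
- box: grey slide-top box screwed to the worktop, 234 (x) by 114 (y) by 49 mm high. Origin: on the worktop, 100 mm from the mouth, on the middle line. Its +x is the way the lid closes: open mouth at x = -100 mm, tall end wall at +x, a stop block and ridge (see ridge) before it. Floor 4 mm above the worktop; clear inside from x = -95 to +76 mm at least, y = -48 to +48 mm, 34 mm deep below the lid.
- box_channel (a point): middle of the mouth, at ledge height. Ledges 38 mm above the worktop along both sides carry the lid; a channel 106 mm wide guides it; lips (underside 44.5, top 48.5 mm high, reaching in to y = +-48.5 mm) hold it down. Axes as the box.
- ridge (a joint): how far (m) the sprung ridge is pressed down: 0 = up. A round steel bar 8 mm thick across the box, top 2.5 mm above the ledges, held 42 mm before the face of a dark stop block (from floor to lid). That block is set anywhere from box x = 76 to 104 mm, so ridge and stop must be found by feel. About 7 to 16 N of push takes the lid over; push eases when the ridge springs up into the lid's slot; then the stop is rigid.
- lid: flat aluminium lid, 194 (x) by 104 (y) by 5.5 mm, loose in the channel with 1 mm play, 0.36 to 0.5 kg, drawn part-way out of the mouth; about 2 to 6 N slides it. Origin: centre of its underside; x as the box's; front edge at x = +97 mm. Home (front edge on the stop block) its origin is at box x = -21 to +7 mm, as the block is set, z = 38 mm; at first at box x = -130 to -120. A slot underneath takes the ridge only within 2.5 mm of home.
- lid_front (a point): middle of the lid's front edge, bevelled below to climb the ridge; it meets the ridge with about 38 mm to go
- lid_bar (a point): centre of the top of the black finger bar on the lid (lid x = -60 mm): 12 mm thick (x), 56 mm wide (y), standing 25 mm above the lid's top, for gripping or pushing on its outer (-x) face
- narrow_plug: the narrowest plug, black: hood 20 mm wide (its x), 30 mm long and 16 mm high, with a short nose at one end and a stub of cable boot at the other, 62 mm long over all (its y), 50 g. Lies flat on the worktop. Origin: on its underside; the hood runs from y = -24 to +6 mm, the nose from -24 to -30 mm, the boot to +32 mm (not solid beyond the hood). Grip it across the 20 mm at y = -9 mm.
- grey_plug: bystander: grey plug, 34 x 82 x 16 mm, lying; origin on its underside
- wide_plug: bystander: black wide plug, 36 x 78 x 16 mm, lying; origin on its underside
- label_roll: bystander: roll of blank labels standing on its flat face, 69 mm diameter, 50 mm high; origin at the centre of its underside
There are look-alikes about, which are no part of the job. What is shaped like the narrow_plug but blue or orange is not meant.

How it is judged:
On the way, in this order (a step that is already met when the one before it is completed fails the run):
1. the narrow plug lies inside the box, let go (x of narrow_plug in the frame of box between -0.095 and 0.104 m and y of narrow_plug in the frame of box between -0.048 and 0.048 m and z of narrow_plug in the frame of box between 0 and 0.02 m and contact force between the fingers and narrow_plug below 0.1 N), for 0.2 s.
2. the lid is home behind the ridge with the plug inside (x of narrow_plug in the frame of box between -0.095 and 0.104 m and y of narrow_plug in the frame of box between -0.048 and 0.048 m and z of narrow_plug in the frame of box between 0 and 0.02 m and value of joint ridge below 0.0008 m and x of lid in the frame of box between -0.027 and 0.011 m and y of lid in the frame of box between -0.003 and 0.003 m and z of lid in the frame of box between 0.036 and 0.041 m and angle between the x axis of lid and the x axis of box, either way round below 0.04 rad and angle between lid's own z axis and vertical below 0.04 rad), for 0.2 s.
At the end, for the whole second after the job is handed in: The narrow plug lies inside the box on its floor (origin between the walls, less than 20 mm above the worktop); the lid is in its channel, past the ridge, which has sprung up into its slot (within about 2.5 mm of the stop); both let go and at rest (all of step 2 and contact force between the fingers and narrow_plug below 0.1 N and linear speed of lid below 0.01 m/s and linear speed of narrow_plug below 0.02 m/s); the robot touches nothing.
It fails at once if the lid bears on the box (ridge, stop or channel) with more than 36 N in all (contact force between lid and box above 36 N).
It fails at once if grey plug moved by more than 20 mm (distance of grey_plug from where it was at the start of the episode above 0.02 m).
It fails at once if wide plug moved by more than 20 mm (distance of wide_plug from where it was at the start of the episode above 0.02 m).
It fails at once if label roll moved by more than 20 mm (distance of label_roll from where it was at the start of the episode above 0.02 m).
It also fails if it takes over 64 s, if anything falls off the work surface, if the arm or the gripper's body presses on something with over 40 N, if the wrist force passes 120 N, or if a joint passes its speed limit or range.

## Working session

There is one attempt and no reset: what is moved stays moved. The work goes in short steps, each a Python script; the robot and the scene stay as the last script left them, time stands still between calls to the robot, and variables do not carry over. Pictures are saved under pics/ and viewed, at most 10 in all, crops included, and the job is handed in when it is done.

```bash
mkdir -p pics
cat > h.py <<'E'
import numpy as np, cv2
from workcell import manip
def grab(name,fn):
    ci=manip.camera_info(name); im,d=manip.grab_frame(name)
    np.savez('pics/'+fn+'.npz',im=im,d=d,K=ci["camera_matrix"],D=ci["D"],T=ci["extrinsics"])
    cv2.imwrite('pics/'+fn+'.png',im[:,:,::-1])
def crop(fn,x0,y0,x1,y1,s):
    im=cv2.imread('pics/'+fn+'.png')[y0:y1,x0:x1]
    cv2.imwrite('pics/'+fn+'_c.png',cv2.resize(im,None,fx=s,fy=s,interpolation=cv2.INTER_CUBIC))
def pt(fn,u,v,z=None):
    f=np.load('pics/'+fn+'.npz'); T=np.array(f['T'])
    n=cv2.undistortPoints(np.array([[[u,v]]],float),np.array(f['K'],float),np.array(f['D'],float))[0,0]
    r=np.array([n[0],n[1],1.])
    if z is None:
        p=f['d'][int(v)-1:int(v)+2,int(u)-1:int(u)+2]; p=p[p>0]; k=np.median(p) if len(p) else np.nan
    else: k=(z-T[2,3])/(T[:3,:3]@r)[2]
    return np.round(T[:3,:3]@(r*k)+T[:3,3],4)
E
python3 - <<'E'
from h import *
grab('top','top0'); grab('scene','scene0')
a=cv2.imread('pics/top0.png');b=cv2.imread('pics/scene0.png')
cv2.imwrite('pics/t.png',cv2.resize(a,(768,576),interpolation=cv2.INTER_CUBIC))
print(manip.camera_info('top')['extrinsics']); s=manip.read_state(); print(s['t'],s['tcp_pos'],s['orientation'],s['force'])
E
```

```text
[[-2.19514208e-02 -9.95642419e-01  9.06328189e-02  4.78425699e-01]
 [-9.99754923e-01  2.21210546e-02  8.67448407e-04 -7.63931375e-02]
 [-2.86856196e-03 -9.05915651e-02 -9.95883999e-01  1.23119045e+00]
 [ 0.00000000e+00  0.00000000e+00  0.00000000e+00  1.00000000e+00]]
0.1 [ 0.28713886 -0.61019618  0.18525772] [-8.83639058e-04  9.75911410e-01  2.18165270e-01 -2.30267329e-04] [-0.98215646  0.48316176  0.43892619]
```

View pics/t.png

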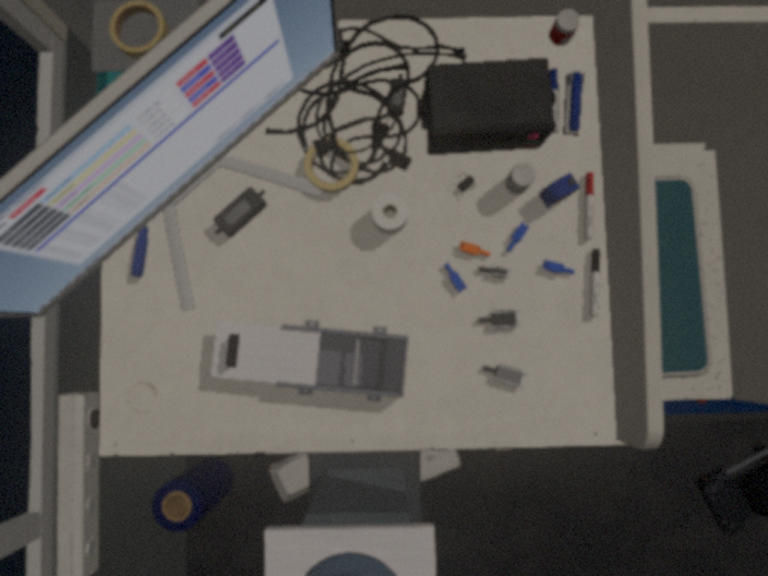

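View pics/scene0.png

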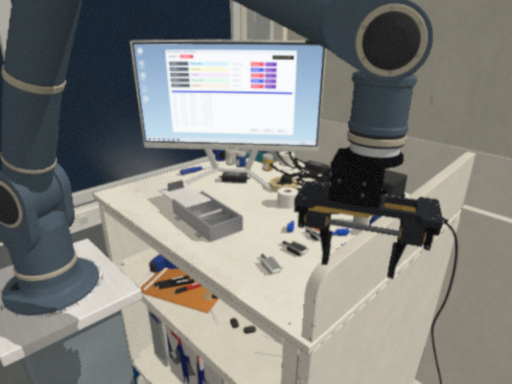

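The top view (1.5x pixels) shows the box with its mouth to the left, about u=280, and its end at u=405. The lid is at (265,355) and its finger bar at (232,350). The narrow plug shapes are black/dark (491,271), orange (474,249) and blue (516,237), (455,277), (558,267). The black one at (491,271) fits. The larger plugs at (498,319) and (503,375) are the wide and grey bystanders. I'll confirm with an enlarged crop.

Run:
```python
from h import *
a=cv2.imread('pics/top0.png')
c1=cv2.resize(a[100:270,285:400],None,fx=3.4,fy=3.4,interpolation=cv2.INTER_CUBIC)
c2=cv2.resize(a[205:275,130:280],None,fx=2.6,fy=2.6,interpolation=cv2.INTER_CUBIC)
o=np.zeros((580,790,3),np.uint8);o[:c1.shape[0],:c1.shape[1]]=c1;o[:c2.shape[0],395:395+c2.shape[1]]=c2
cv2.imwrite('pics/top0_c.png',o); print(c1.shape,c2.shape)
for u,v in[(491,271),(498,319),(506,376),(388,215),(232,350),(275,345),(318,345),(465,183),(400,345)]:
  print(u,v,pt('top0',u/1.5,v/1.5))
```

```text
(578, 391, 3) (182, 390, 3)
491 271 [ 0.6257 -0.283   0.0128]
498 319 [ 0.5338 -0.2926  0.0146]
506 376 [ 0.4264 -0.3038  0.0136]
388 215 [ 7.412e-01 -8.920e-02  3.000e-04]
232 350 [0.486  0.1993 0.065 ]
275 345 [0.4937 0.1251 0.0424]
318 345 [0.492  0.0457 0.0422]
465 183 [ 0.7978 -0.2392  0.0139]
400 345 [ 0.4891 -0.1063  0.0007]
```

View pics/top0_c.png

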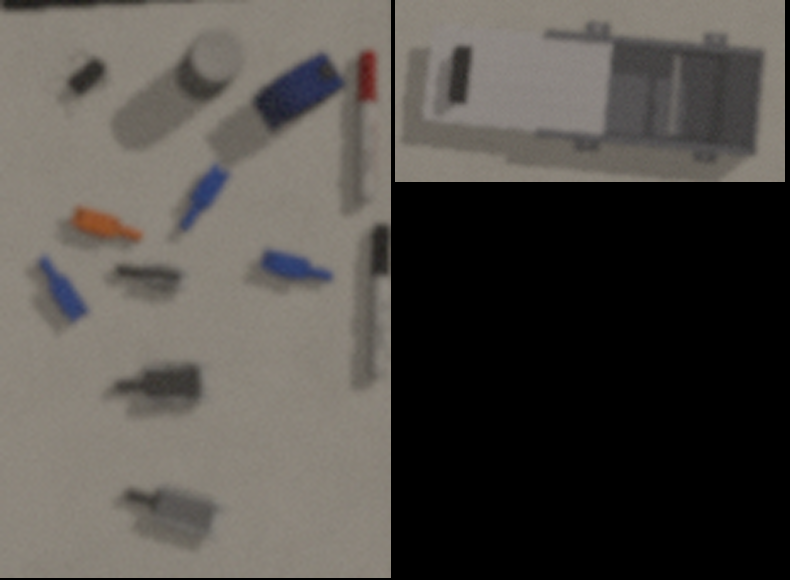

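Confirmed: the black narrow plug spans crop (117,270)–(182,277), hood to the right and boot to the left, so its +y is about world +y. Next I'll get the box pose from its corners and move the wrist camera over the plug.

```bash
cat >> h.py <<'E'
def q(phi): # tool down, fingers close along world angle phi
    a=(phi+np.pi/2)/2; return [0,np.cos(a),np.sin(a),0]
E
python3 - <<'E'
from h import *
f=lambda x,y:(285+x/3.4,100+y/3.4)
g=lambda x,y:(130+(x-395)/2.6,205+y/2.6)
print('plug boot,nose',pt('top0',*f(117,270),z=.01),pt('top0',*f(182,277),z=.01))
for n,p,z in[('m1',(545,30),.0485),('m2',(537,135),.0485),('e1',(763,48),.0485),('e2',(755,153),.0485),('lf1',(613,40),.0435),('lf2',(606,134),.0435),('ridge',(675,90),.0405),('stop?',(722,95),.038),('lb1',(432,23),.0435),('lb2',(425,118),.0435)]:
  print(n,pt('top0',*g(*p),z=z))
s=manip.read_state()
for ph in(0,np.pi): print(manip.solve_ik([.62,-.285,.2],q(ph)))
h=pt('top0',*f(165,275),z=.016);print(h)
manip.move_pose([h[0],h[1],.2],q(0) if abs(manip.solve_ik([.62,-.285,.2],q(0))[6])<1.6 else q(np.pi))
grab('wrist','w1'); s=manip.read_state(); print(s['t'],s['tcp_pos'],s['joint_pos'])
E
```

```text
plug boot,nose [ 0.6302 -0.2609  0.01  ] [ 0.623  -0.3156  0.01  ]
m1 [0.5304 0.1117 0.0485]
m2 [0.42   0.1211 0.0485]
e1 [ 0.5063 -0.119   0.0485]
e2 [ 0.3964 -0.1078  0.0485]
lf1 [0.5184 0.0401 0.0435]
lf2 [0.4193 0.0489 0.0435]
ridge [ 0.464  -0.0247  0.0405]
stop? [ 0.4576 -0.0745  0.038 ]
lb1 [0.5407 0.2334 0.0435]
lb2 [0.44   0.2408 0.0435]
[ 0.63412058  0.50174392 -0.39447816  1.48086533  0.19974069  1.19879357
  0.21070493]
[-0.2920205   0.6936438   1.11071313  1.54051309 -0.63520513  1.30728649
 -2.24561059]
[ 0.6243 -0.3002  0.016 ]
1.825 [ 0.62308544 -0.30271034  0.19980302] [ 0.64463368  0.51812105 -0.38463242  1.45365385  0.20144214  1.20911319
  0.23053751]
```

View pics/w1.png

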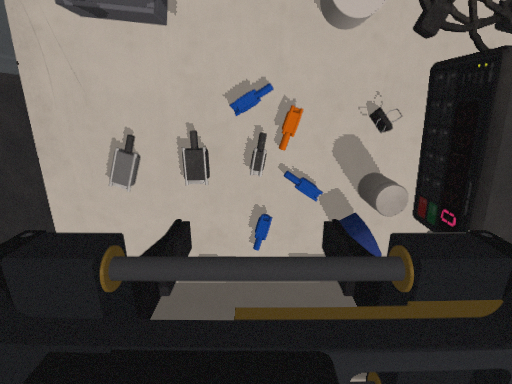

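The wrist view shows the black narrow plug at (258,155): boot tip (263,134), hood about (258,163), nose pins ending at 174. The orange one is at (292,122), blue ones at (250,99), (305,187) and (262,232), and the wide and grey plugs at (196,163) and (123,167). I'll crop it for accuracy.

Run:
```python
from h import *
crop('w1',230,120,290,190,8)
for p in[(258,160),(258,155)]: print(pt('w1',*p))
```

```text
[ 0.6229 -0.2956  0.014 ]
[ 0.6229 -0.2884  0.0144]
```

View pics/w1_c.png

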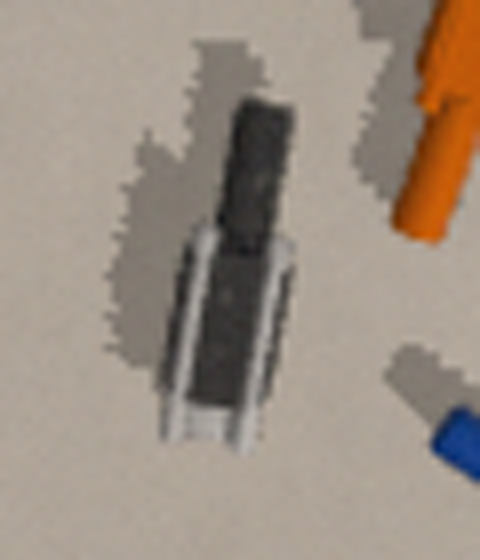

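Run:
```python
from h import *
c=lambda x,y:(230+x/8,120+y/8)
h=pt('w1',*c(229,318),z=.016); b=pt('w1',*c(268,103),z=.010); n=pt('w1',*c(208,415),z=.012)
e=b-n; th=np.arctan2(e[1],e[0]); print(h,b,n,np.degrees(th),np.linalg.norm(e))
phi=th-np.pi/2; Q=q(phi)
manip.gripper_to(.038,15)
manip.move_pose([h[0],h[1],.06],Q)
print(manip.move_straight([h[0],h[1],.004],rate=.08,until_force=12), manip.read_state()['tcp_pos'])
manip.gripper_to(.0,15); s=manip.read_state(); print(s['opening'],s['grasp_force'],s['t'])
if s['opening']>.015:
  manip.move_straight([h[0],h[1],.12],rate=.2)
  bx=-95.9*np.pi/180; d=np.array([np.cos(bx),np.sin(bx)]); o=np.array([.4649,.0169])
  p=o+.005*d
  manip.move_pose([*p,.17],q(bx+np.pi/2))
  s=manip.read_state(); print(s['opening'],s['grasp_force'],s['t'],s['tcp_pos'],p)
  grab('wrist','w2'); grab('top','top2')
```

```text
[ 0.6238 -0.2949  0.016 ] [ 0.6306 -0.2578  0.01  ] [ 0.62   -0.3135  0.012 ] 79.22515610141568 0.05673490988800462
False [ 0.62420813 -0.29498043  0.00425034]
0.0005557414840957137 0.0 5.25
```

The fingers shut on nothing, so I'll raise and look.

Run:
```python
from h import *
s=manip.read_state();p=s['tcp_pos'];print(p,s['force'])
grab('wrist','w2a')
manip.gripper_to(.06); manip.move_straight([p[0],p[1]-.06,.2],rate=.25)
grab('wrist','w2b')
a=cv2.imread('pics/w2a.png');b=cv2.imread('pics/w2b.png')
cv2.imwrite('pics/w2c.png',cv2.resize(np.hstack([a,b]),(800,300)))
```

```text
[ 0.62378781 -0.29489269  0.00399287] [-0.1900117   0.13456298  0.74631255]
```

View pics/w2c.png

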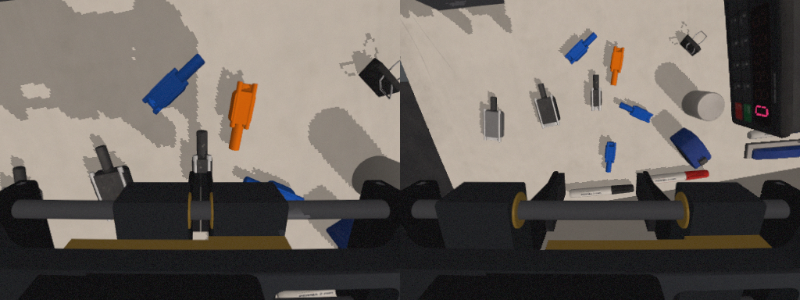

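Run:
```python
from h import *
k=.78125
print(pt('w2b',(596-400)/k,92/k),pt('w2b',(596-400)/k,98/k,z=.016))
a=cv2.imread('pics/w2b.png')[70:170,215:285]
b=cv2.imread('pics/w2a.png')[150:310,200:310]
o=np.zeros((560,790,3),np.uint8)
a=cv2.resize(a,(390,557));b=cv2.resize(b,(385,560));o[:557,:390]=a;o[:,400:785]=b
cv2.imwrite('pics/w2d.png',o)
```

```text
[ 0.625  -0.2873  0.0147] [ 0.6231 -0.2972  0.016 ]
```

View pics/w2d.png

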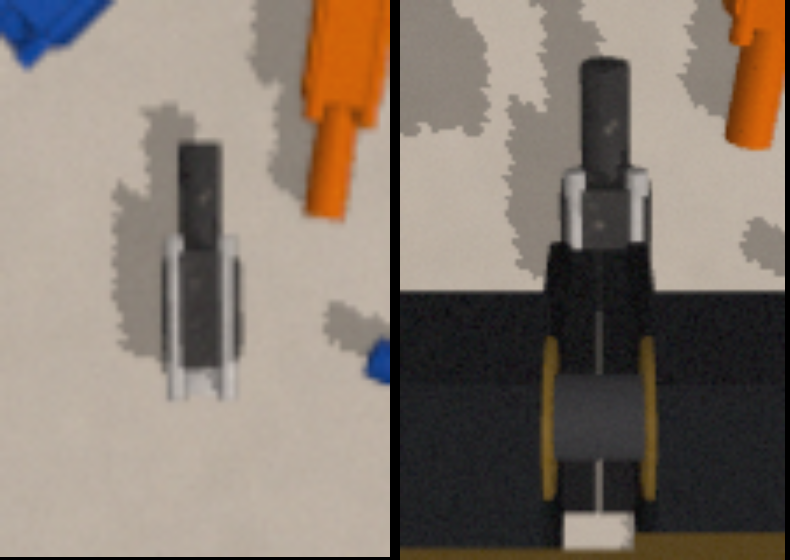

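Run:
```python
from h import *
g=lambda x,y:(200+(x-400)/3.5,150+y/3.5)
for p in[(605,65),(605,180),(605,230),(575,240),(600,270),(560,270),(600,330),(700,330)]: print(p,pt('w2a',*g(*p)),pt('w2a',*g(*p),z=.016))
f=np.load('pics/w2a.npz'); print(f['T'].round(3),f['K'])
T=np.linalg.inv(f['T'])
for P in[(.6238,-.2949,.004),(.6238,-.2949,.023)]:
  c=T[:3,:3]@np.array(P)+T[:3,3]; print((cv2.projectPoints(c[None],np.zeros(3),np.zeros(3),f['K'],f['D'])[0]-[200,150])*3.5+[400,0])
print(manip.read_state()['force'],manip.read_state()['t'])
```

```text
(605, 65) [ 0.6305 -0.258   0.0105] [ 0.6307 -0.2568  0.016 ]
(605, 180) [ 0.626  -0.2821  0.0118] [ 0.6262 -0.2807  0.016 ]
(605, 230) [ 0.6241 -0.2922  0.0145] [ 0.6242 -0.2916  0.016 ]
(575, 240) [ 0.6174 -0.2932  0.0148] [ 0.6175 -0.2927  0.016 ]
(600, 270) [ 0.6242 -0.2857  0.0483] [ 0.6214 -0.3005  0.016 ]
(560, 270) [ 0.6178 -0.2827  0.0522] [ 0.6131 -0.2989  0.016 ]
(600, 330) [ 0.6235 -0.2891  0.0636] [ 0.6188 -0.3145  0.016 ]
(700, 330) [ 0.6385 -0.2597  0.1222] [ 0.6402 -0.3185  0.016 ]
[[ 0.983 -0.177 -0.056  0.637]
 [-0.186 -0.94  -0.287 -0.216]
 [-0.002  0.293 -0.956  0.201]
 [ 0.     0.     0.     1.   ]] [[271.47971139   0.         256.38558406]
 [  0.         271.47971139 189.56138748]
 [  0.           0.           1.        ]]
[[[605.72714302 223.02420685]]]
[[[606.32488768 258.15882134]]]
[ 0.58947695  1.229437   -0.59172896] 7.5
```

Run:
```python
from h import *
for u in(246,249,254,262,266,269):
  print(u,[tuple(pt('w2a',u,v)) for v in(218,220,221,222,224,228)])
```

```text
246 [(np.float64(0.6146), np.float64(-0.2922), np.float64(0.0148)), (np.float64(0.6175), np.float64(-0.2827), np.float64(0.0412)), (np.float64(0.6176), np.float64(-0.2826), np.float64(0.0431)), (np.float64(0.6176), np.float64(-0.2828), np.float64(0.0441)), (np.float64(0.6178), np.float64(-0.2824), np.float64(0.0482)), (np.float64(0.618), np.float64(-0.2827), np.float64(0.0533))]
249 [(np.float64(0.6168), np.float64(-0.2926), np.float64(0.0147)), (np.float64(0.6165), np.float64(-0.2939), np.float64(0.0153)), (np.float64(0.6191), np.float64(-0.2844), np.float64(0.0398)), (np.float64(0.6192), np.float64(-0.2843), np.float64(0.0415)), (np.float64(0.6194), np.float64(-0.2839), np.float64(0.0455)), (np.float64(0.6195), np.float64(-0.284), np.float64(0.0513))]
254 [(np.float64(0.6204), np.float64(-0.2935), np.float64(0.0143)), (np.float64(0.6202), np.float64(-0.2947), np.float64(0.0152)), (np.float64(0.6223), np.float64(-0.285), np.float64(0.0397)), (np.float64(0.6223), np.float64(-0.2851), np.float64(0.0412)), (np.float64(0.6223), np.float64(-0.2853), np.float64(0.0437)), (np.float64(0.622
[... 481 characters left out ...]
(0.0147)), (np.float64(0.6301), np.float64(-0.2851), np.float64(0.0413)), (np.float64(0.63), np.float64(-0.285), np.float64(0.043)), (np.float64(0.63), np.float64(-0.2849), np.float64(0.0447)), (np.float64(0.6299), np.float64(-0.2852), np.float64(0.0471)), (np.float64(0.6297), np.float64(-0.285), np.float64(0.0533))]
269 [(np.float64(0.6314), np.float64(-0.2953), np.float64(0.0149)), (np.float64(0.632), np.float64(-0.2855), np.float64(0.0411)), (np.float64(0.6319), np.float64(-0.2857), np.float64(0.0422)), (np.float64(0.6318), np.float64(-0.2854), np.float64(0.0444)), (np.float64(0.6317), np.float64(-0.2851), np.float64(0.0481)), (np.float64(0.6315), np.float64(-0.2852), np.float64(0.0534))]
```

The fingertips show at z≈0.039 while the reported TCP z was 0.004. The real tips are therefore about 35 mm behind the nominal TCP, so the fingers closed above the plug. I'll descend further with a force guard to feel for the worktop and correct this.

Run:
```python
from h import *
h=[.6238,-.2955]; phi=np.radians(79.2-90); Q=q(phi)
manip.gripper_to(.038,15)
manip.move_pose([*h,.03],Q)
print(manip.move_straight([*h,-.022],rate=.06,until_force=6), manip.read_state()['tcp_pos'])
print(manip.move_straight([*h,-.040],rate=.015,until_force=4))
s=manip.read_state(); z=s['tcp_pos'][2]; print(z,s['force'])
manip.move_straight([*h,z+.003],rate=.05)
manip.gripper_to(.0,15); s=manip.read_state(); print(s['opening'],s['grasp_force'],s['t'],s['tcp_pos'])
if s['opening']>.015:
  manip.move_straight([*h,.10],rate=.2)
  bx=-95.9*np.pi/180; d=np.array([np.cos(bx),np.sin(bx)]); o=np.array([.4649,.0169])
  p=o+.005*d
  manip.move_pose([*p,.12],q(bx+np.pi/2))
  s=manip.read_state(); print(s['opening'],s['grasp_force'],s['t'],s['tcp_pos'],p)
  grab('wrist','w3'); grab('top','top3')
```

```text
False [ 0.62421327 -0.29559345 -0.02160927]
True
-0.03582411467611219 [-1.45743647 -0.37918267  4.90415149]
0.019313884257333793 14.92779869120568 11.5833 [ 0.62365101 -0.29543024 -0.03301114]
0.01944484382967727 14.927557428600267 13.7083 [0.4654571  0.01088244 0.12001096] [0.46438604 0.01192649]
```

The tips touch the worktop at a reported −0.0355, so tip z = reported + 0.035. The plug is gripped at 19.3 mm. Now the box.

View pics/w3.png

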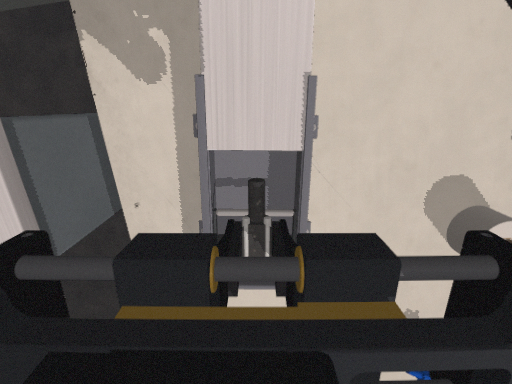

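Run:
```python
from h import *
for n,u,v,z in[('ridge',228,213,.0405),('ridgeR',285,213,.0405),('lidL',208,150,.0435),('lidR',303,150,.0435),('mL',196,75,.0485),('mR',316,75,.0485),('lipL',213,190,.0485),('lipR',299,190,.0485)]: print(n,pt('w3',u,v,z=z),pt('w3',u,v))
```

```text
ridge [ 0.4293 -0.0168  0.0405] [ 0.4291 -0.0173  0.0393]
ridgeR [ 0.4914 -0.0233  0.0405] [ 0.4915 -0.0238  0.0391]
lidL [0.4188 0.0543 0.0435] [0.4176 0.0535 0.0374]
lidR [0.5143 0.0444 0.0435] [0.5143 0.0444 0.0438]
mL [0.4193 0.1248 0.0485] [0.4191 0.1249 0.0478]
mR [0.5294 0.1134 0.0485] [ 0.5401  0.1175 -0.0016]
lipL [0.4185 0.0133 0.0485] [0.4127 0.005  0.0197]
lipR [0.5072 0.0041 0.0485] [0.5088 0.     0.0358]
```

Run:
```python
from h import *
p=[.4638,.0165]
print(manip.move_straight([*p,.03],rate=.15))
print(manip.move_straight([*p,-.0275],rate=.06,until_force=5))
s=manip.read_state();print(s['tcp_pos'],s['force'],s['opening'])
manip.gripper_to(.034); manip.dwell(.3)
manip.move_straight([*p,.08],rate=.2)
grab('top','top4'); grab('wrist','w4'); s=manip.read_state();print(s['t'],s['force'])
a=cv2.imread('pics/w4.png')[60:260,150:360];b=cv2.imread('pics/top4.png')[205:275,130:280]
o=np.zeros((420,790,3),np.uint8);o[:380,:399]=cv2.resize(a,(399,380));o[:182,400:790]=cv2.resize(b,(390,182));cv2.imwrite('pics/w4c.png',o)
```

```text
False
False
[ 0.46418081  0.01656269 -0.02721226] [ 0.232251   -0.10623957 -0.42074517] 0.019027015194066348
17.35 [-0.61040434  0.59443966 -0.51229762]
```

View pics/w4c.png

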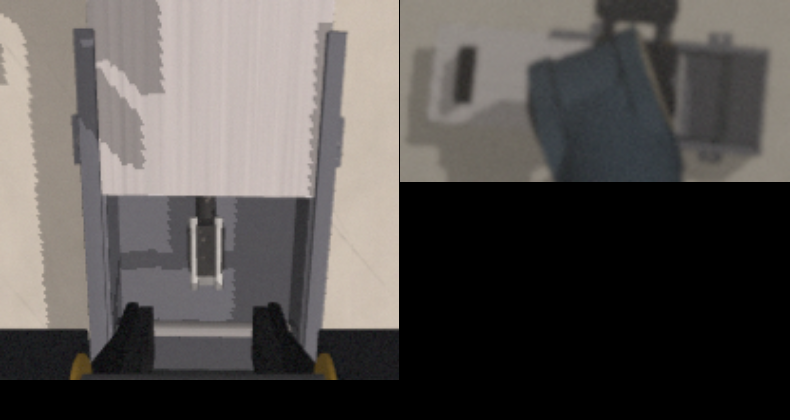

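The plug lies flat in the box and is released. Now the lid: shut fingers behind the bar, then a gentle guarded push.

```bash
cat >> h.py <<'E'
O=np.array([.464,.0195]); bx=np.radians(-95.9); d=np.array([np.cos(bx),np.sin(bx)])
Z=.0125
def X(): return float((np.array(manip.read_state()['tcp_pos'][:2])-O)@d)
def F(): return -float(np.array(manip.read_state()['force'][:2])@d)
def to(x,rate,uf): return manip.move_straight([*(O+x*d),Z],rate=rate,until_force=uf)
E
python3 - <<'E'
from h import *
Q=q(bx+np.pi/2)
manip.gripper_to(0)
manip.move_straight([*(O-.04*d),.11],rate=.3)
manip.move_straight([*(O-.228*d),.11],rate=.2,orientation=Q)
manip.move_straight([*(O-.228*d),Z],rate=.15,until_force=6)
print(X(),F(),manip.read_state()['t'])
print('touch',to(-.185,.03,1.5),X(),F())
x=X()
# lid origin ~ x+.0695 at contact ; go to lid origin ~ -.062
for k in range(8):
  g=min(X()+.01,-.132)
  r=to(g,.04,10); print(r,round(X(),4),round(F(),2))
  if r or X()>-.1335: break
print(manip.read_state()['t'])
grab('wrist','w5')
E
```

```text
-0.2282885188144942 -0.5289486224565662 20.425
touch True -0.20347995030033594 -0.6046281411110133
False -0.193 1.03
False -0.1828 3.47
False -0.1729 3.63
False -0.1633 5.15
False -0.1519 1.56
False -0.1403 -0.48
False -0.1317 1.71
24.1417
```

Run:
```python
from h import *
L=[]
for k in range(14):
  f=F(); r=to(X()+.002,.015,max(2,17-max(f,0))); L.append((r,round(X(),4),round(f,1),round(F(),1)))
  if r or F()>16: break
for l in L: print(*l)
print(manip.read_state()['t'],manip.read_state()['force'])
```

```text
False -0.1316 1.3 5.5
False -0.1316 5.5 4.5
False -0.1316 4.5 5.1
False -0.1316 5.1 5.6
False -0.1316 5.6 5.6
False -0.1316 5.6 5.7
False -0.1316 5.7 6.0
False -0.1316 6.0 5.6
False -0.1316 5.6 4.7
False -0.1316 4.7 6.5
False -0.1316 6.5 4.9
False -0.1316 4.9 5.8
False -0.1316 5.8 5.8
False -0.1316 5.8 5.4
27.75 [ 0.60335198  5.40657126 -2.11439936]
```

The arm is compliant (about 2.8 N/mm), so I'll use absolute commanded targets instead.

Run:
```python
from h import *
g=-.1296
for k in range(14):
  g+=.0012; r=to(g,.012,6); print(r,round(g,4),round(X(),4),round(F(),1))
  if F()>17 or X()>-.127: break
print(manip.read_state()['t'])
```

```text
False -0.1284 -0.1313 5.9
False -0.1272 -0.1307 6.7
False -0.126 -0.1299 8.1
False -0.1248 -0.127 6.1
False -0.1236 -0.1254 5.7
29.0
```

Run:
```python
from h import *
g=-.1236
while g<-.0999:
  g+=.003; r=to(g,.015,8); print(r,round(g,4),round(X(),4),round(F(),1))
  if r or F()>16.5: break
print(manip.read_state()['t'])
```

```text
False -0.1206 -0.1221 5.6
False -0.1176 -0.1189 4.3
False -0.1146 -0.1157 4.7
False -0.1116 -0.1124 4.4
False -0.1086 -0.1093 4.9
False -0.1056 -0.1063 5.3
False -0.1026 -0.1033 4.8
False -0.0996 -0.1003 4.0
31.8
```

Run:
```python
from h import *
g=-.0996
for k in range(20):
  g+=.001; r=to(g,.01,6); f=F(); print(r,round(g,4),round(X(),4),round(f,1))
  if r or f>11: break
print(manip.read_state()['t'])
```

```text
False -0.0986 -0.0994 5.5
False -0.0976 -0.0985 4.8
False -0.0966 -0.097 5.3
False -0.0956 -0.0941 0.9
False -0.0946 -0.0938 0.1
False -0.0936 -0.0933 0.4
False -0.0926 -0.0926 2.0
False -0.0916 -0.0918 2.0
False -0.0906 -0.0917 5.1
False -0.0896 -0.0917 6.5
False -0.0886 -0.0918 9.1
False -0.0876 -0.0918 10.7
False -0.0866 -0.0918 12.6
35.05
```

Push eased to about 0 at X=−0.094, so the ridge sprang up. It then went rigid at −0.0917, which is the stop. I'll back off, check the lid position and hand in.

```bash
python3 - <<'E'
from h import *
to(-.13,.06,None); manip.move_straight([*(O-.13*d),.15],rate=.15)
manip.gripper_to(.0); grab('wrist','w6')
f=np.load('pics/w6.npz'); T=np.linalg.inv(f['T'])
# project expected bar top corners for lid at -.0165
b=[]
for l in(-.0665-.0165,-.0535-.0165): 
  P=np.array([*(O+l*d),.0685]); c=T[:3,:3]@P+T[:3,3]; b.append(cv2.projectPoints(c[None],np.zeros(3),np.zeros(3),f['K'],f['D'])[0].round(0).ravel())
s=manip.read_state(); print(b,s['t'],s['force'])
E
python3 - <<'E'
import cv2
a=cv2.imread('pics/w6.png');b=a
cv2.imwrite('pics/w6c.png',a)
E
```

```text
[array([259., 226.]), array([259., 236.])] 37.2583 [-0.45638289  0.09482063 -0.48687597]
```

View pics/w6c.png

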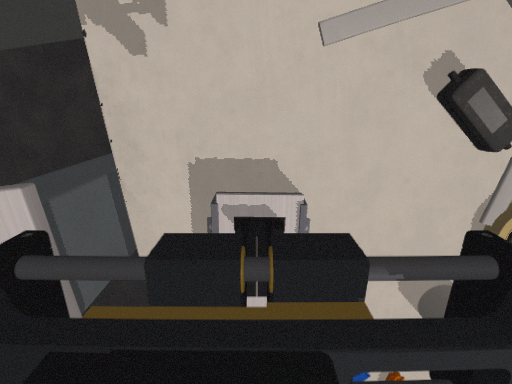

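The lid sits flat and square in the channel, its rear edge at v≈194 and the bar at (260,225). That is close to the home pose I expected, and the robot is clear.

```bash
python3 -c "
from h import *
manip.dwell(.3); print(manip.job_done())"
```

```text
the job is handed in; nothing more can be done
None
```

The job is handed in at about 38 s: the narrow plug is in the box and the lid was pushed over the ridge, snapped in and seated on the stop with about 12.6 N at most; the bystanders were not touched, and the verdict was not shown to me.

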